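Uncap the sample tubes into the waste pot

TASK

Open all the capped tubes in the six-tube strip rack for the analyser: first take the loose lid off the yellow waste pot and lay it flat, knob up, in the aluminium dish, then pull every snap cap straight off its tube and drop it into the pot. When all the caps are in, put the lid back on so that it closes the pot, and let go; keep the pot upright and leave the pen, the jar and the tape roll where they are.

Things in the scene. Friction and masses are not known exactly. Their poses are not given: they have to be found in the camera images.
- rack: black strip rack, fixed, foot 46 x 276 mm, block 42 mm high. Origin: centre of its underside; y along the row of six tubes, z up. The tubes, 14 mm across, 46 mm apart, are clamped in it, mouths 100 mm above the bench. Some wear a cap, others are open. Spring pips on the tube hold the cap: a straight upward pull of about 10 N snaps it loose
- pot: yellow round waste pot, loose, 116 mm across, 100 mm high, wall 4 mm, floor 5 mm thick. Origin: centre of its underside, z up. At the start it is closed by the lid
- lid: loose white round lid, 120 mm across: from below a plug 94 mm across and 10 mm high that drops into the pot's mouth with several mm of play, a flange 6 mm thick, and a round knob 22 mm across and 30 mm high in the middle. Origin: centre of the plug's underside, z up; the flange lies 10 to 16 mm and the knob 16 to 46 mm above the origin. On the pot the origin is 90 mm above the pot's underside
- dish: square shallow aluminium dish, the holder for the lid, 140 x 140 mm, 20 mm high, walls and floor 4 mm, fixed. Origin: centre of its underside, x and y along its sides, z up. Inside 132 mm wide, so the lid lies flat in it on its plug (lid's origin 4 mm above the dish's)
- pen: bystander: marker pen lying on the bench, 135 mm long, 16 mm thick
- jar: bystander: closed clear jar with white cap, 60 mm across, 75 mm high
- tape: bystander: roll of label tape lying flat, 64 mm across, 18 mm high
- cap0_mid (a point): middle of a plum snap cap: square, 24 x 24 mm, 28 mm high, open below (14 g). x and y square to its flat sides, z towards its closed top. At the start pushed on a tube, its middle 90 mm above the bench, sides in line with the rack; lift 25 mm to clear the tube. None if absent (its tube is open)
- cap1_mid (a point): middle of a plum snap cap: square, 24 x 24 mm, 28 mm high, open below (14 g). x and y square to its flat sides, z towards its closed top. As cap0
- cap2_mid (a point): middle of a plum snap cap: square, 24 x 24 mm, 28 mm high, open below (14 g). x and y square to its flat sides, z towards its closed top. As cap0
- cap3_mid (a point): middle of a plum snap cap: square, 24 x 24 mm, 28 mm high, open below (14 g). x and y square to its flat sides, z towards its closed top. As cap0
- cap4_mid (a point): middle of a plum snap cap: square, 24 x 24 mm, 28 mm high, open below (14 g). x and y square to its flat sides, z towards its closed top. As cap0
- cap5_mid (a point): middle of a plum snap cap: square, 24 x 24 mm, 28 mm high, open below (14 g). x and y square to its flat sides, z towards its closed top. As cap0
There are look-alikes about, which are no part of the job. What is shaped like the part that bears cap1_mid but green is not meant.

How it is judged:
By the outcome, as a careful person would: the job done as asked, in the order asked, and still so for the second after the job is handed in, with the robot touching nothing.
Of cap0, cap1, cap2, cap3, cap4, cap5 only 4 to 6 are there at a start; the rules pass over those that are not, and their reading is None.
At some moment in a run one of pot may be knocked a few centimetres aside while the robot is not near it.
It also fails if it takes over 210 s, if anything falls off the work surface, if the arm or the gripper's body presses on something with over 40 N, if the wrist force passes 120 N, or if a joint passes its speed limit or range.

ROBOT

A 6-joint arm with a two-finger parallel gripper is mounted at the origin on the work surface. World frame = base frame: x ahead of the robot, y to its left, z up, the work surface at z = 0. Lengths are in m, angles in rad, forces in N, time in s.
With the tool pointing down it reaches from about 0.375 to 0.9 m from the base axis. Payload 3.1 kg.
Tool frame: the origin (TCP) lies between the finger pads; the fingertips stand 19 mm ahead of it and the grasp point (between the pads) is the TCP; z points along the fingers, y is the line along which they close (so a half turn about z gives the same grasp; the last joint's range is limited). The gripper opens to 87 mm and grips with 3 to 60 N. Pads are 19 mm wide; open, the fingers measure 117 mm over their backs; the gripper's body (75 mm by 190 mm) begins 51 mm behind the grasp point.
Start: joints at [-1.28, 0.527, 1.433, -0, 1.181, -0.178], TCP at [0.282, -0.558, 0.242] pointing down, gripper open.
Joint ranges: [-3.08, 3.08], [-0.75, 2.2], [0.22, 2.44], [-1.43, 4.57], [0, 2.65], [-2.85, 2.85]. Speed limits (rad/s): [2.79, 2.79, 3.14, 3.14, 3.14, 3.14].

INTERFACE

Orientations are given as a unit quaternion [x, y, z, w].
In Python, from rig import telemetry, viewer, hand_in gives the robot as it stands. The module is installed in compiled form; this text tells all that it offers.
- The arm moves only by the shell command python3 -m creep 'ROWS' [FORCE]. ROWS is JSON, a list of rows, each an object with "translation": the shift along the tool's x, y, z in mm, a list of three; "roll": the turn about the tool's z in degrees; "gripper": the finger opening in mm, from 0 to 87. In form: [{"translation": [tx, ty, tz], "roll": roll, "gripper": gripper}, ...]. A call has 1 to 5 rows; each row is the pose to reach, as a shift and turn from the pose commanded when the call began, along the tool's axes at that moment; what a row does not reach only later rows make up. A row lasts 1/12 s, in which the tool goes at most 41.7 mm and 7.16 degrees, less where a joint would pass 70% of its speed; a pose out of reach is approached as far as the arm can. A call with a gripper value outside its range is refused whole. The fingers move at their own pace and stop on an object; FORCE is the grip in N (left out, the last holds). Time passes only in rows, so rows that repeat a pose let the fingers close. It gives the time, the measured TCP pose, the force, the opening and the grip force at its end, in the units of the state.
- telemetry.get_obs(): the state, without advancing time (a new reading comes with each control period).
- viewer.camera(name): name is "scene" or "top" or "wrist"; returns the picture (420x560x3 uint8, blue, green, red); there is no depth.
- viewer.camera_info(name): a dict with "intrinsics" (3x3 intrinsics, pixels), "k1" (the pictures are not rectified: a ray, as slopes to the right and down, at radius r is drawn at 1 + k1 r^2 times it, then the intrinsics apply), "rvec" (rotation vector, rad) and "tvec" (3), from world to camera coordinates, as OpenCV has them; the wrist camera has in their place "hand_eye" (4x4, takes a point from camera to tool coordinates, whose origin is the TCP and whose axes are the flange's). Camera axes: x right, y down, z forward; pixel columns grow to the right and rows downward; lengths in m; the calibration is good to about 2 mm. A picture is of the moment at which its call begins: read the wrist's pose just before it. camera_info takes no time and is no camera call.
- hand_in(): hands the job in; it is judged then, once.
Trained networks look in the newest picture that a camera, given by its name, has taken for a name from the list of things; names that differ only in an ending like _2 or _b are one class to them, and where a whole thing is asked for, a point or a joint stands for the part that bears it (a point fixed in the world has none). Each returns a list of dicts, best first, with "p" (0 to 1); they miss things now and then, are a little off and sometimes report something else, mostly with a low value. They report only what shows in the picture. A call takes as long as a camera call. They do not tell look-alikes from the thing itself.
- viewer.recognise(camera, thing): "bbox" ([left, top, width, height] in pixels, round what is visible of it).
The state is a dict: "time": time; "q": joint angles; "joint_velocities": joint speeds; "joint_torque": joint torques, N m; "position": TCP position; "tool_rot": TCP orientation; "ft_force": force on the tool from outside, world axes, zero at the start; "moment": the same for the moment, N m; "grip_width": finger opening in m; "grip_force": force on a finger pad.
Only numpy, scipy, OpenCV 4.12 (cv2) and the standard library are available. Lean on these libraries where they do the work, as an engineer would, in place of code of your own. Each camera call takes 0.05 s, during which the arm holds its last target. There are 200 camera calls.

## Working session

There is one attempt and no reset: what is moved stays moved. The work goes in short steps, Python scripts to look and compute and a shell command to move; the robot and the scene stay as the last step left them, time stands still between calls to the robot, and variables do not carry over. Pictures are saved under pics/ and viewed, at most 14 in all, crops included, and the job is handed in when it is done.

```bash
mkdir -p pics; cat > h.py <<'E'
import numpy as np, cv2
from scipy.spatial.transform import Rotation as R
from rig import telemetry, viewer
def cam(name):
    i=viewer.camera_info(name); K=np.array(i["intrinsics"]); k1=i["k1"]
    if name=="wrist":
        o=telemetry.get_obs(); T=np.eye(4); T[:3,:3]=R.from_quat(o["tool_rot"]).as_matrix(); T[:3,3]=o["position"]
        M=T@np.array(i["hand_eye"]); return K,k1,M[:3,:3],M[:3,3]
    Rm=R.from_rotvec(np.ravel(i["rvec"])).as_matrix(); return K,k1,Rm.T,-Rm.T@np.ravel(i["tvec"])
def ray(c,u,v):
    K,k1,Rm,p=c
    d=cv2.undistortPoints(np.array([[[u,v]]],float),K,np.array([k1,0,0,0,0.]))[0,0]
    return Rm@np.array([d[0],d[1],1])
def atz(c,u,v,z):
    d=ray(c,u,v); return c[3]+d*(z-c[3][2])/d[2]
def proj(c,P):
    K,k1,Rm,p=c
    q=Rm.T; return cv2.projectPoints(np.array([P],float),cv2.Rodrigues(q)[0],-q@p,K,np.array([k1,0,0,0,0.]))[0][0,0]
def snap(name,f=None):
    c=cam(name); im=viewer.camera(name)
    if f: cv2.imwrite("pics/"+f,im)
    return c,im
def to_tool(P,yaw=None):
    """TCP target world -> mm shift in the tool's axes"""
    o=telemetry.get_obs(); Rm=R.from_quat(o["tool_rot"]).as_matrix()
    return np.round(Rm.T@(np.array(P)-o["position"])*1000,1)
E
python3 - <<'E'
from h import *
for n in("top","scene"):
    c,im=snap(n,n+"0.png"); print(n,c[3].round(3),c[2].round(2).tolist())
    for t in["rack","pot","lid","dish","cap1_mid","pen","jar","tape"]:
        print(t,[(np.round(d["bbox"]).tolist(),round(d["p"],2)) for d in viewer.recognise(n,t)])
o=telemetry.get_obs();print(o)
print(R.from_quat(o["tool_rot"]).as_matrix().round(3))
E
```

```text
top [ 0.431 -0.013  1.195] [[0.01, -0.99, 0.14], [-1.0, -0.01, 0.02], [-0.02, -0.14, -0.99]]
rack [([232.0, 164.0, 118.0, 38.0], 0.7)]
pot [([197.0, 240.0, 24.0, 48.0], 0.83)]
lid [([155.0, 232.0, 58.0, 58.0], 0.71)]
dish [([347.0, 220.0, 77.0, 76.0], 0.89)]
cap1_mid [([310.0, 163.0, 13.0, 16.0], 0.55), ([282.0, 244.0, 9.0, 65.0], 0.47)]
pen [([284.0, 246.0, 12.0, 61.0], 0.8), ([155.0, 230.0, 61.0, 59.0], 0.29)]
jar [([111.0, 162.0, 34.0, 28.0], 0.72), ([281.0, 245.0, 11.0, 62.0], 0.22)]
tape [([430.0, 190.0, 24.0, 30.0], 0.61)]
scene [ 1.332 -0.003  0.582] [[-0.0, 0.56, -0.83], [1.0, 0.01, 0.0], [0.01, -0.83, -0.56]]
rack [([215.0, 215.0, 136.0, 54.0], 0.72)]
pot [([348.0, 175.0, 47.0, 49.0], 0.87)]
lid [([441.0, 227.0, 36.0, 42.0], 0.62), ([354.0, 162.0, 47.0, 23.0], 0.56)]
dish [([154.0, 186.0, 75.0, 43.0], 0.95)]
cap1_mid [([240.0, 277.0, 15.0, 16.0], 0.62), ([217.0, 216.0, 135.0, 54.0], 0.57), ([242.0, 217.0, 14.0, 20.0], 0.47)]
pen [([279.0, 186.0, 13.0, 31.0], 0.44)]
jar [([440.0, 228.0, 39.0, 40.0], 0.69)]
tape [([109.0, 223.0, 29.0, 25.0], 0.71)]
{'time': 0.9, 'q': array([-1.28047845e+00,  5.27445119e-01,  1.43270113e+00,  2.19789636e-05,
        1.18140735e+00, -1.78524466e-01]), 'joint_velocities': array([-0.00015584,  0.00021448, -0.00192939, -0.00080245, -0.00034924,
       -0.00032949]), 'joint_torque': array([-5.75384583e-04, -4.39998078e+01, -1.76989639e+01,  6.34344458e-02,
        5.03526174e-02, -1.11131865e-05]), 'position': array([ 0.28242006, -0.55752657,  0.24158179]), 'tool_rot': array([9.72649923e-01, 2.32275969e-01, 1.12418313e-05, 1.89263524e-05]), 'ft_force': array([0.27807164, 0.4667559 , 0.44627233]), 'moment': array([-0.00765751,  0.00930736,  0.00869453]), 'grip_force': 0.0, 'grip_width': 0.08674304557494113}
[[ 0.892  0.452  0.   ]
 [ 0.452 -0.892 -0.   ]
 [ 0.     0.    -1.   ]]
```

```bash
python3 -c "
import cv2,numpy as np
cv2.imwrite('pics/both.png',cv2.resize(cv2.imread('pics/scene0.png'),(800,600)))
cv2.imwrite('pics/t.png',cv2.resize(cv2.imread('pics/top0.png'),(800,600)))"
```

```text
(no output)
```

View pics/t.png

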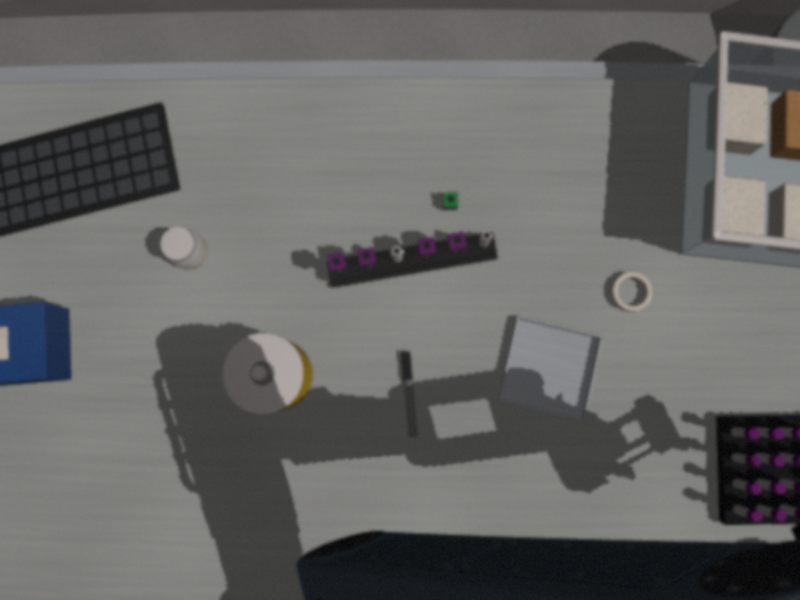

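View pics/both.png

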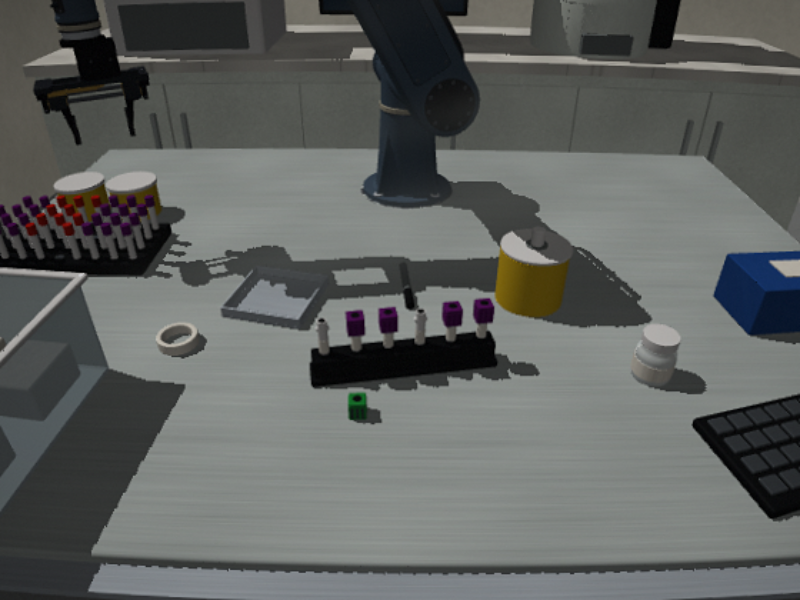

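The overhead view shows the lidded pot at (262,373), the dish at (550,365), and plum caps at (337,261), (367,256), (427,245) and (457,241). Two tubes are open, at (397,252) and (487,238). A green decoy lies at (450,200). Next I'll measure these precisely.

```bash
python3 - <<'E'
from h import *
c=cam("top"); im=cv2.imread("pics/top0.png"); s=cam("scene"); ims=cv2.imread("pics/scene0.png")
def purple(im,box):
    h=cv2.cvtColor(im,cv2.COLOR_BGR2HSV); m=((h[...,0]>135)&(h[...,0]<168)&(h[...,1]>90)&(h[...,2]>30)).astype(np.uint8)
    k=np.zeros_like(m);x0,y0,x1,y1=box;k[y0:y1,x0:x1]=m[y0:y1,x0:x1]
    n,l,st,ce=cv2.connectedComponentsWithStats(k)
    return [(ce[i],st[i]) for i in range(1,n) if st[i,4]>20]
def tri(a,b):
    d1=ray(c,*a);d2=ray(s,*b);d1/=np.linalg.norm(d1);d2/=np.linalg.norm(d2)
    t=np.linalg.lstsq(np.c_[d1,-d2],s[3]-c[3],rcond=None)[0]
    p,q=c[3]+d1*t[0],s[3]+d2*t[1]; return (p+q)/2,np.linalg.norm(p-q)
T=sorted(purple(im,(210,150,360,210)),key=lambda a:-a[0][0]);S=sorted(purple(ims,(210,190,360,270)),key=lambda a:a[0][0])
for a in T: print("T",a[0].round(1),a[1],atz(c,*a[0],.10).round(4))
for a in S: print("S",a[0].round(1),a[1])
if len(T)==len(S):
    for a,b in zip(T,S): print(tri(a[0],b[0]))
# lid, knob
print("knob", atz(c,183.4,261,.134)); l=[atz(c,155.5,261,.106),atz(c,216,261,.106)];print(l)
for n in [("dish",[(512,316),(600,337),(583,417),(499,397)],.02)]:
    for p in n[2:][0:0]: pass
    print([atz(c,u*.7,v*.7,.02).round(3).tolist() for u,v in n[1]])
for nm,u,v,z in[("pen a",405,352,.01),("pen b",412,436,.01),("jar",178,243,.075),("tape",632,291,.018)]: print(nm,atz(c,u*.7,v*.7,z).round(3))
cv2.imwrite("pics/crop.png",np.hstack([cv2.resize(im[210:310,135:235],(390,390),interpolation=2),cv2.resize(im[205:305,340:440],(390,390),interpolation=2)]))
E
```

```text
T [319.7 169.2] [314 163  13  13 113] [ 0.6628 -0.0708  0.1   ]
T [298.4 172.6] [293 167  12  12 114] [ 0.6552 -0.0251  0.1   ]
T [256.5 180. ] [251 174  12  13 110] [0.6385 0.0648 0.1   ]
T [235.7 183.4] [230 177  13  13 114] [0.631  0.1094 0.1   ]
S [247.9 224.4] [242 217  13  18 129]
S [270.7 222.2] [265 215  13  18 131]
S [315.8 218.1] [310 211  14  18 151]
S [337.4 215.9] [332 209  14  17 146]
(array([ 0.66469106, -0.07126071,  0.09117624]), np.float64(1.959407301152761e-05))
(array([ 0.65691666, -0.02573002,  0.09147167]), np.float64(0.0010970415257554036))
(array([0.64024932, 0.06518264, 0.09081543]), np.float64(0.0005970886327191562))
(array([0.63252699, 0.10999307, 0.09159659]), np.float64(0.0006418540830308199))
knob [0.46295014 0.20978178 0.134     ]
[array([0.46308397, 0.27515219, 0.106     ]), array([0.46455769, 0.14673422, 0.106     ])]
[[0.56, -0.163, 0.02], [0.527, -0.302, 0.02], [0.401, -0.273, 0.02], [0.432, -0.141, 0.02]]
pen a [0.502 0.007 0.01 ]
pen b [ 0.37  -0.005  0.01 ]
jar [0.665 0.362 0.075]
tape [ 0.601 -0.357  0.018]
```

View pics/crop.png

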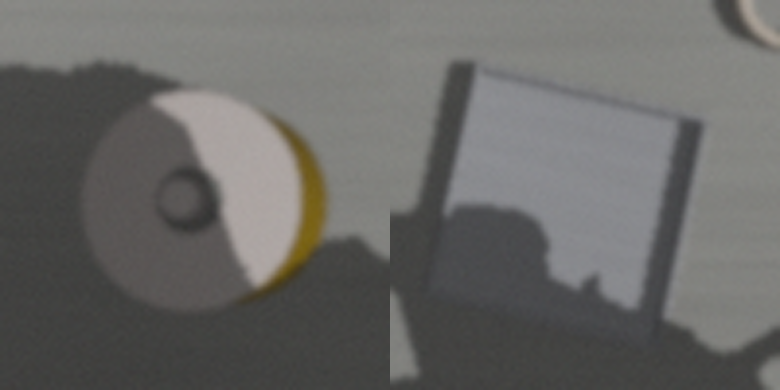

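```bash
python3 -m creep '[{"translation":[36,-22,0],"roll":-7.1,"gripper":87},{"translation":[72,-44,0],"roll":-14.2,"gripper":87},{"translation":[107,-66,0],"roll":-21.3,"gripper":87},{"translation":[142,-88,0],"roll":-28.4,"gripper":87},{"translation":[178,-110,0],"roll":-35.5,"gripper":87}]' 20
python3 -m creep '[{"translation":[41,3,0],"roll":-7.1,"gripper":60},{"translation":[82,6,0],"roll":-14.2,"gripper":60},{"translation":[123,9,0],"roll":-21.3,"gripper":60},{"translation":[164,12,0],"roll":-28.4,"gripper":60},{"translation":[205,15,0],"roll":-35.5,"gripper":60}]' 20
python3 - <<'E'
from h import *
o=telemetry.get_obs();M=R.from_quat(o["tool_rot"]).as_matrix();print(o["time"],o["position"],np.degrees(np.arctan2(M[1,0],M[0,0])),o["q"].round(2))
c,im=snap("wrist","w1.png"); print(c[3].round(3),c[2].round(2).tolist())
print("dish",viewer.recognise("wrist","dish"))
print(proj(c,[.48,-.22,.02]))
t=cam("top"); print("lid ctr",atz(t,184,261.5,.106),"knob",atz(t,182.9,261.3,.136))
co=[atz(t,u,v,.02) for u,v in((355.4,220.9),(420,236.3),(408,293.5),(349.7,279.4))];print(np.mean(co,0),np.round(co,3).tolist())
print(to_tool([.463,.209,.24]))
E
```

```text
time: 1.32
position: [0.3916, -0.3781, 0.2417]
tool_rot: [0.854, 0.52, 0.0, 0.0]
ft_force: [0.5, -0.0, 0.3]
grip_width: 0.0871
grip_force: 0.0
time: 1.73
position: [0.5002, -0.2033, 0.2418]
tool_rot: [0.655, 0.756, 0.0, 0.0]
ft_force: [0.0, -0.0, -0.1]
grip_width: 0.0637
grip_force: 0.0
1.7333 [ 0.50022361 -0.20331709  0.24182797] 98.19968578462377 [-0.59  0.41  1.65  0.    1.08 -0.74]
[ 0.49  -0.135  0.385] [[0.99, 0.14, 0.04], [0.14, -0.96, -0.25], [0.0, 0.25, -0.97]]
dish [{'bbox': [178.5, 113.5, 160.5, 147.9], 'p': 0.63}]
[256.8959067  196.34430632]
lid ctr [0.46276875 0.21436569 0.106     ] knob [0.46226624 0.21037445 0.136     ]
[ 0.47822479 -0.21811008  0.02      ] [[0.56, -0.156, 0.02], [0.526, -0.302, 0.02], [0.398, -0.272, 0.02], [0.429, -0.142, 0.02]]
[410.   21.3   2.5]
```

View pics/w1.png

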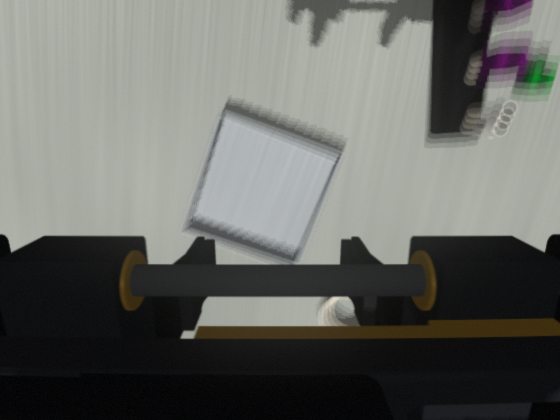

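```bash
python3 -m creep '[{"translation":[41,2,0],"roll":0,"gripper":60},{"translation":[82,4,0],"roll":0,"gripper":60},{"translation":[123,6,0],"roll":0,"gripper":60},{"translation":[164,8,0],"roll":0,"gripper":60},{"translation":[205,10,0],"roll":0,"gripper":60}]' >/dev/null
python3 -m creep '[{"translation":[41,2,-10],"roll":-1.9,"gripper":60},{"translation":[82,4,-20],"roll":-1.9,"gripper":60},{"translation":[110,8,-40],"roll":-1.9,"gripper":60},{"translation":[110,8,-40],"roll":-1.9,"gripper":60},{"translation":[110,8,-40],"roll":-1.9,"gripper":60}]' 
python3 - <<'E'
from h import *
c,im=snap("wrist","w2.png")
for t in("lid","pot"):
    for d in viewer.recognise("wrist",t):
        x,y,w,h=d["bbox"]; print(t,d,atz(c,x+w/2,y+h/2,.106).round(4))
print(proj(c,[.4625,.2123,.136]),to_tool([.4625,.212,.18]))
E
```

```text
time: 2.67
position: [0.4748, 0.11, 0.2827]
tool_rot: [0.643, 0.766, 0.001, 0.002]
ft_force: [0.4, -0.1, -0.3]
grip_width: 0.0599
grip_force: 0.0
lid {'bbox': [216.9, 1.0, 133.8, 141.7], 'p': 0.92} [0.4622 0.2191 0.106 ]
[283.43803229  75.81520139] [104.5   6.3 100.8]
```

View pics/w2.png

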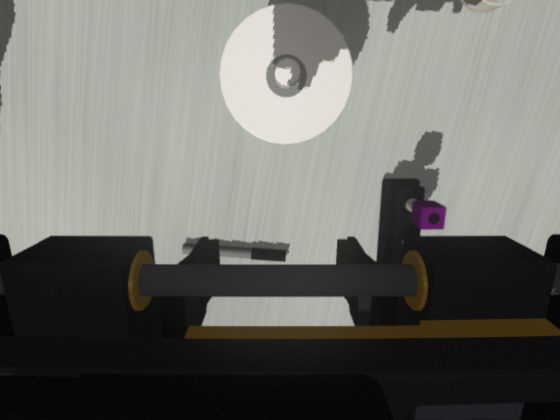

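The lid is centred at about (286,74), with the knob top at (284,73).

```bash
python3 - <<'E'
from h import *
c=cam("wrist")
print(atz(c,286.3,73.5,.106),atz(c,284.5,73,.136))
P=(atz(c,286.3,73.5,.106)+atz(c,284.5,73,.136))/2
P[2]=.129;print(to_tool(P))
E
```

```text
[0.46335731 0.21597283 0.106     ] [0.46180145 0.21238515 0.136     ]
[106.7   6.9 151.8]
```

```bash
python3 -m creep '[{"translation":[40,3,20],"roll":0,"gripper":60},{"translation":[80,6,40],"roll":0,"gripper":60},{"translation":[107,7,70],"roll":0,"gripper":60},{"translation":[107,7,105],"roll":0,"gripper":60},{"translation":[107,7,130],"roll":0,"gripper":60}]' 20 >/dev/null
python3 -m creep '[{"translation":[0,0,12],"roll":0,"gripper":60},{"translation":[0,0,22],"roll":0,"gripper":60},{"translation":[0,0,22],"roll":0,"gripper":15},{"translation":[0,0,22],"roll":0,"gripper":15},{"translation":[0,0,22],"roll":0,"gripper":15}]' 25
python3 -m creep '[{"translation":[0,0,0],"roll":0,"gripper":15},{"translation":[0,0,0],"roll":0,"gripper":15},{"translation":[0,0,0],"roll":0,"gripper":15},{"translation":[0,0,0],"roll":0,"gripper":15}]' 25
```

```text
time: 3.65
position: [0.4639, 0.2154, 0.1303]
tool_rot: [0.645, 0.764, 0.001, 0.0]
ft_force: [-0.3, 0.6, -0.3]
grip_width: 0.0474
grip_force: 0.0
time: 3.98
position: [0.4635, 0.2162, 0.1303]
tool_rot: [0.644, 0.765, 0.001, 0.001]
ft_force: [0.2, 0.4, 2.2]
grip_width: 0.0215
grip_force: 14.7
```

```bash
python3 -m creep '[{"translation":[0,0,-10],"roll":0,"gripper":15},{"translation":[0,0,-25],"roll":0,"gripper":15},{"translation":[0,0,-50],"roll":0,"gripper":15},{"translation":[0,0,-80],"roll":0,"gripper":15},{"translation":[0,0,-110],"roll":0,"gripper":15}]' 25
python3 -m creep '[{"translation":[-30,0,-20],"roll":0,"gripper":15},{"translation":[-65,0,-20],"roll":0,"gripper":15},{"translation":[-100,-5,-20],"roll":0,"gripper":15},{"translation":[-140,-10,-20],"roll":0,"gripper":15},{"translation":[-180,-20,-20],"roll":0,"gripper":15}]' 25 >/dev/null
python3 -m creep '[{"translation":[-40,-5,0],"roll":0,"gripper":15},{"translation":[-80,-10,0],"roll":0,"gripper":15},{"translation":[-120,-20,0],"roll":0,"gripper":15},{"translation":[-160,-30,0],"roll":0,"gripper":15},{"translation":[-200,-40,0],"roll":0,"gripper":15}]' 25 >/dev/null
python3 -m creep '[{"translation":[-40,-5,0],"roll":0,"gripper":15},{"translation":[-80,-10,0],"roll":0,"gripper":15},{"translation":[-120,-20,0],"roll":0,"gripper":15},{"translation":[-160,-30,0],"roll":0,"gripper":15},{"translation":[-190,-30,0],"roll":0,"gripper":15}]' 25 >/dev/null
python3 -m creep '[{"translation":[0,0,0],"roll":0,"gripper":15},{"translation":[0,0,0],"roll":0,"gripper":15},{"translation":[0,0,0],"roll":0,"gripper":15}]' 25
python3 - <<'E'
from h import *
c,im=snap("wrist","w3.png"); print(viewer.recognise("wrist","dish"))
c,im=snap("top","top3.png")
im=cv2.imread("pics/w3.png"); cv2.imwrite("pics/w3b.png",np.hstack([im[:,:400],im2[200:,135:435]]) if 0 else np.vstack([im[:260],im[:0]]))
cv2.imwrite("pics/c3.png",np.hstack([cv2.imread("pics/w3.png")[:300,120:460],cv2.resize(cv2.imread("pics/top3.png")[150:310,140:440],(450,240))[:, :], ][:1]))
E
```

```text
time: 4.4
position: [0.4619, 0.2159, 0.2408]
tool_rot: [0.644, 0.765, -0.001, -0.001]
ft_force: [-0.2, -0.5, -2.1]
grip_width: 0.0211
grip_force: 25.0
time: 5.9
position: [0.4702, -0.3598, 0.2594]
tool_rot: [0.644, 0.765, 0.0, -0.001]
ft_force: [0.1, -1.0, -1.0]
grip_width: 0.0215
grip_force: 25.0
[{'bbox': [223.5, 0.0, 173.9, 143.1], 'p': 0.85}]
```

View pics/w3.png

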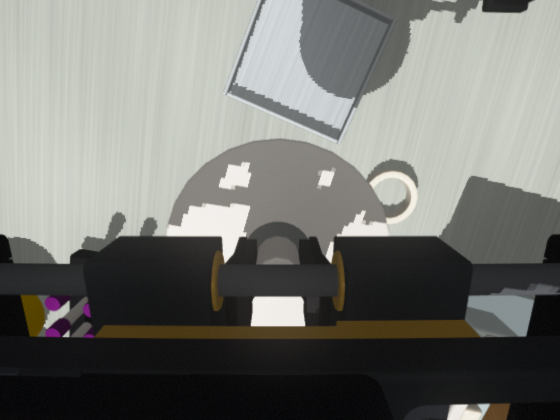

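The dish corners show at (227,94), (339,142) and (393,20). The lid is level in the gripper.

```bash
python3 - <<'E'
from h import *
c=cam("wrist")
a,b,d=[atz(c,u,v,.02) for u,v in((227,94),(339,142),(393,20))]
print(a,b,d,np.linalg.norm(a-b),np.linalg.norm(b-d)); m=(a+d)/2
print(m, to_tool([m[0],m[1],.26]))
# held lid front rim check
print(atz(c,277,139,.26-.129+.106))
t=cam("top"); p=[(227,94)]
print([ (np.array(proj(t,q))/.7).round(1).tolist() for q in(a,b,d)], (np.array(proj(t,m))/.7).round(1))
E
```

```text
[ 0.40083157 -0.27412935  0.02      ] [ 0.53060358 -0.30335978  0.02      ] [ 0.55931625 -0.17169446  0.02      ] 0.13302328415207804 0.13475969426963236
[ 0.48007391 -0.2229119   0.02      ] [132.6  32.5  -0.2]
[ 0.46037533 -0.30003911  0.237     ]
[[583.9, 417.3], [600.6, 334.8], [517.7, 316.4]] [550.7 366.5]
```

```bash
python3 -m creep '[{"translation":[38,9,0],"roll":0,"gripper":15},{"translation":[76,18,0],"roll":0,"gripper":15},{"translation":[114,27,0],"roll":0,"gripper":15},{"translation":[134,32,0],"roll":0,"gripper":15},{"translation":[134,32,30],"roll":0,"gripper":15}]' 25 >/dev/null
python3 -m creep '[{"translation":[0,0,40],"roll":0,"gripper":15},{"translation":[0,0,80],"roll":0,"gripper":15},{"translation":[0,0,115],"roll":0,"gripper":15},{"translation":[0,0,140],"roll":0,"gripper":15},{"translation":[0,0,155],"roll":0,"gripper":15}]' 25 
python3 -m creep '[{"translation":[0,0,6],"roll":0,"gripper":15},{"translation":[0,0,12],"roll":0,"gripper":15},{"translation":[0,0,18],"roll":0,"gripper":15},{"translation":[0,0,24],"roll":0,"gripper":15},{"translation":[0,0,27],"roll":0,"gripper":15}]' 25 
python3 -m creep '[{"translation":[0,0,1],"roll":0,"gripper":15},{"translation":[0,0,2],"roll":0,"gripper":15},{"translation":[0,0,2],"roll":0,"gripper":15}]' 25
```

```text
time: 6.88
position: [0.4783, -0.2212, 0.0721]
tool_rot: [0.644, 0.765, -0.0, -0.002]
ft_force: [0.7, -0.4, -1.4]
grip_width: 0.0212
grip_force: 25.0
time: 7.3
position: [0.4801, -0.2236, 0.0478]
tool_rot: [0.644, 0.765, 0.0, 0.001]
ft_force: [0.1, 0.3, -2.1]
grip_width: 0.0216
grip_force: 25.0
time: 7.55
position: [0.4798, -0.2237, 0.0458]
tool_rot: [0.644, 0.765, 0.0, 0.0]
ft_force: [-0.4, 0.3, -1.9]
grip_width: 0.0216
grip_force: 25.0
```

```bash
python3 -m creep '[{"translation":[0,0,1],"roll":0,"gripper":15},{"translation":[0,0,1.5],"roll":0,"gripper":15},{"translation":[0,0,1.5],"roll":0,"gripper":30},{"translation":[0,0,1.5],"roll":0,"gripper":45},{"translation":[0,0,1.5],"roll":0,"gripper":60}]' 25 
python3 -m creep '[{"translation":[0,0,0],"roll":0,"gripper":60},{"translation":[0,0,0],"roll":0,"gripper":60},{"translation":[0,0,0],"roll":0,"gripper":60},{"translation":[0,0,-10],"roll":0,"gripper":60},{"translation":[0,0,-40],"roll":0,"gripper":60}]' 25 
python3 -m creep '[{"translation":[0,0,-40],"roll":0,"gripper":60},{"translation":[0,0,-80],"roll":0,"gripper":60},{"translation":[-40,0,-110],"roll":0,"gripper":60},{"translation":[-80,0,-140],"roll":0,"gripper":60},{"translation":[-110,0,-140],"roll":0,"gripper":60}]' 25 >/dev/null
python3 -m creep '[{"translation":[0,0,0],"roll":0,"gripper":45},{"translation":[0,0,0],"roll":0,"gripper":45},{"translation":[0,0,0],"roll":0,"gripper":45}]'
python3 - <<'E'
from h import *
c,im=snap("wrist","w4.png"); print([ (d,atz(c,d["bbox"][0]+d["bbox"][2]/2,d["bbox"][1]+d["bbox"][3]/2,.02)) for d in viewer.recognise("wrist","lid")])
for n in range(0,1): print(to_tool([.66469,-.0713,.2]))
E
```

```text
time: 7.97
position: [0.4798, -0.2236, 0.0443]
tool_rot: [0.644, 0.765, 0.0, 0.0]
ft_force: [0.3, 0.7, -0.3]
grip_width: 0.034
grip_force: 0.0
time: 8.38
position: [0.4775, -0.222, 0.0818]
tool_rot: [0.644, 0.765, -0.0, -0.004]
ft_force: [1.0, 0.3, 0.2]
grip_width: 0.0586
grip_force: 0.0
time: 9.05
position: [0.4969, -0.3284, 0.2232]
tool_rot: [0.645, 0.764, 0.0, -0.001]
ft_force: [-0.3, -0.2, 0.1]
grip_width: 0.0487
grip_force: 0.0
[({'bbox': [216.3, 12.5, 124.4, 130.3], 'p': 0.79}, array([ 0.4795716 , -0.22133569,  0.02      ]))]
[223.6 209.   22.8]
```

View pics/w4.png

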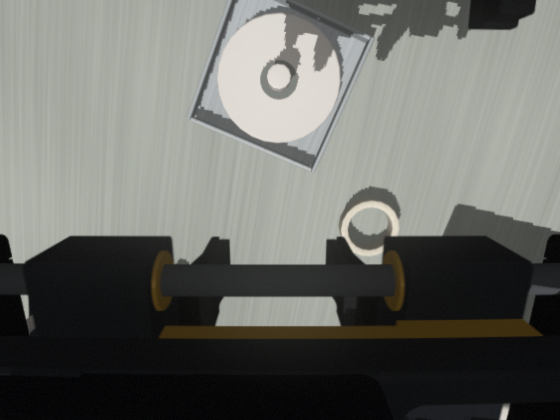

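The lid lies flat in the dish with the knob up, centred near (279,78). Next is cap A.

```bash
python3 -m creep '[{"translation":[28,26,0],"roll":0,"gripper":45},{"translation":[56,52,0],"roll":0,"gripper":45},{"translation":[84,78,0],"roll":0,"gripper":45},{"translation":[112,104,0],"roll":0,"gripper":45},{"translation":[140,130,0],"roll":0,"gripper":45}]' 30 >/dev/null
python3 -m creep '[{"translation":[28,26,0],"roll":0,"gripper":45},{"translation":[56,52,0],"roll":0,"gripper":45},{"translation":[84,79,0],"roll":0,"gripper":45},{"translation":[84,79,30],"roll":0,"gripper":45},{"translation":[84,79,60],"roll":0,"gripper":45}]' >/dev/null
python3 -m creep '[{"translation":[0,0,10],"roll":0,"gripper":45},{"translation":[0,0,15],"roll":0,"gripper":45},{"translation":[0,0,15],"roll":0,"gripper":45},{"translation":[0,0,15],"roll":0,"gripper":45}]'
python3 - <<'E'
from h import *
o=telemetry.get_obs();M=R.from_quat(o["tool_rot"]).as_matrix();print(np.degrees(np.arctan2(M[1,0],M[0,0])))
print(to_tool([.66469,-.0713,.091]))
E
```

```text
time: 10.32
position: [0.6662, -0.0734, 0.1493]
tool_rot: [0.645, 0.765, 0.0, 0.0]
ft_force: [0.1, -0.0, 0.4]
grip_width: 0.0449
grip_force: 0.0
99.73249518824186
[ 2.3 -1.2 58.3]
```

```bash
python3 -m creep '[{"translation":[2,-1,20],"roll":-0.3,"gripper":45},{"translation":[2,-1,40],"roll":-0.3,"gripper":45},{"translation":[2,-1,58],"roll":-0.3,"gripper":45},{"translation":[2,-1,58],"roll":-0.3,"gripper":30},{"translation":[2,-1,58],"roll":-0.3,"gripper":15}]' 30 
python3 -m creep '[{"translation":[0,0,0],"roll":0,"gripper":15},{"translation":[0,0,0],"roll":0,"gripper":15},{"translation":[0,0,0],"roll":0,"gripper":15},{"translation":[0,0,0],"roll":0,"gripper":15}]'
python3 -m creep '[{"translation":[0,0,-5],"roll":0,"gripper":15},{"translation":[0,0,-12],"roll":0,"gripper":15},{"translation":[0,0,-25],"roll":0,"gripper":15},{"translation":[0,0,-50],"roll":0,"gripper":15},{"translation":[0,0,-85],"roll":0,"gripper":15}]'
python3 - <<'E'
from h import *
print(to_tool([.463,.2145,.175]))
c,im=snap("top","top5.png"); 
for d in viewer.recognise("top","pot")+viewer.recognise("top","cap1_mid"): print(d)
cv2.imwrite("pics/c5.png",cv2.resize(im[140:320,130:440],(775,450),interpolation=2))
E
```

```text
time: 10.73
position: [0.6648, -0.0718, 0.0913]
tool_rot: [0.643, 0.766, 0.0, 0.0]
ft_force: [1.0, 0.6, 0.1]
grip_width: 0.0379
grip_force: 0.0
time: 11.07
position: [0.6659, -0.0718, 0.0925]
tool_rot: [0.642, 0.766, 0.001, 0.002]
ft_force: [-0.2, -0.2, 5.8]
grip_width: 0.0237
grip_force: 30.0
time: 11.48
position: [0.662, -0.0704, 0.1733]
tool_rot: [0.642, 0.766, -0.002, -0.004]
ft_force: [0.1, -1.0, 0.6]
grip_width: 0.0234
grip_force: 30.0
[ 315.3 -146.2    0.5]
{'bbox': [162.7, 230.3, 55.7, 36.1], 'p': 0.6}
{'bbox': [164.9, 230.8, 53.1, 38.5], 'p': 0.23}
```

View pics/c5.png

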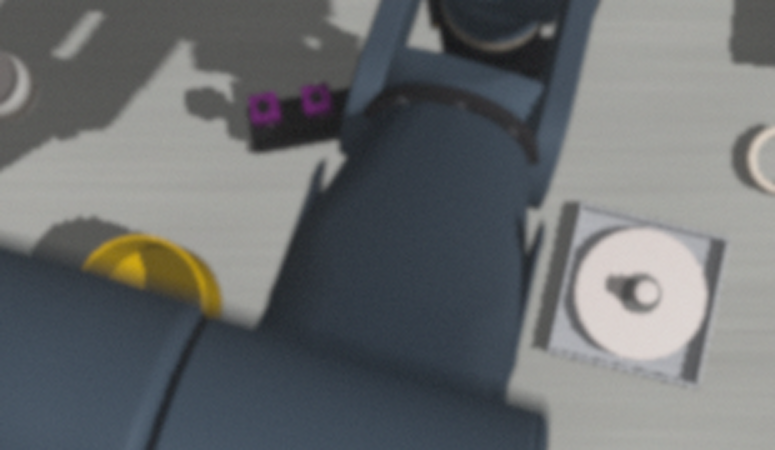

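The pot's rim spans columns 164–218, about 7 px right of where it was, so the pot has probably been nudged. I'll check with the wrist camera.

```bash
python3 -m creep '[{"translation":[30,-20,-20],"roll":0,"gripper":15},{"translation":[64,-42,-40],"roll":0,"gripper":15},{"translation":[96,-63,-60],"roll":0,"gripper":15},{"translation":[130,-84,-75],"roll":0,"gripper":15},{"translation":[165,-105,-85],"roll":0,"gripper":15}]' >/dev/null
python3 -m creep '[{"translation":[30,-20,-10],"roll":0,"gripper":15},{"translation":[40,-35,-10],"roll":0,"gripper":15},{"translation":[40,-35,-10],"roll":0,"gripper":15},{"translation":[40,-35,-10],"roll":0,"gripper":15}]' 
python3 - <<'E'
from h import *
c,im=snap("wrist","w6.png"); print([ (d,atz(c,d["bbox"][0]+d["bbox"][2]/2,d["bbox"][1]+d["bbox"][3]/2,.1)) for d in viewer.recognise("wrist","pot")])
h=cv2.cvtColor(im,cv2.COLOR_BGR2HSV);m=((h[...,0]>18)&(h[...,0]<35)&(h[...,1]>130)).astype(np.uint8)
m[235:]=0
n,l,st,ce=cv2.connectedComponentsWithStats(m);i=1+st[1:,4].argmax();print(st[i])
E
```

```text
time: 12.38
position: [0.4936, 0.1022, 0.2684]
tool_rot: [0.642, 0.767, -0.001, -0.0]
ft_force: [1.1, -0.9, -0.0]
grip_width: 0.0233
grip_force: 30.0
[({'bbox': [203.2, 1.0, 132.4, 131.0], 'p': 0.63}, array([0.4666978 , 0.21237247, 0.1       ]))]
[  203     0   134   133 14433]
```

View pics/w6.png

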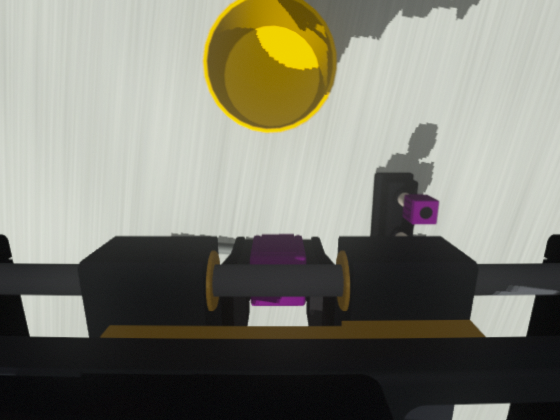

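The pot rim is centred at (270,65), about (0.466, 0.213), so it has not really moved. The cap is held.

```bash
python3 -m creep '[{"translation":[40,-3,0],"roll":0,"gripper":15},{"translation":[80,-6,10],"roll":0,"gripper":15},{"translation":[114,-8,40],"roll":0,"gripper":15},{"translation":[114,-8,80],"roll":0,"gripper":15},{"translation":[114,-8,110],"roll":0,"gripper":15}]' >/dev/null
python3 -m creep '[{"translation":[0,0,30],"roll":0,"gripper":15},{"translation":[0,0,55],"roll":0,"gripper":15},{"translation":[0,0,75],"roll":0,"gripper":15},{"translation":[0,0,75],"roll":0,"gripper":15},{"translation":[0,0,75],"roll":0,"gripper":45}]' 
python3 -m creep '[{"translation":[0,0,0],"roll":0,"gripper":45},{"translation":[0,0,0],"roll":0,"gripper":45},{"translation":[0,0,0],"roll":0,"gripper":45},{"translation":[0,0,-30],"roll":0,"gripper":45},{"translation":[0,0,-65],"roll":0,"gripper":45}]' 
python3 - <<'E'
from h import *
for P in([.65692,-.0257,.15],[.64025,.0652,.15],[.63253,.110,.15]):print(to_tool(P))
E
```

```text
time: 13.32
position: [0.4675, 0.2116, 0.0823]
tool_rot: [0.643, 0.766, -0.001, -0.001]
ft_force: [-0.2, 0.3, 0.3]
grip_width: 0.0258
grip_force: 0.0
time: 13.73
position: [0.4657, 0.212, 0.1485]
tool_rot: [0.642, 0.766, -0.002, -0.001]
ft_force: [0.4, -0.3, -0.5]
grip_width: 0.044
grip_force: 0.0
[-267.4  146.8   -2.1]
[-175.   146.3   -2.1]
[-129.5  146.5   -2.1]
```

```bash
python3 -m creep '[{"translation":[-26,29,0],"roll":0,"gripper":45},{"translation":[-52,58,0],"roll":0,"gripper":45},{"translation":[-78,88,0],"roll":0,"gripper":45},{"translation":[-104,117,0],"roll":0,"gripper":45},{"translation":[-130,146,0],"roll":0,"gripper":45}]' >/dev/null
python3 -m creep '[{"translation":[0,0,0],"roll":0,"gripper":45},{"translation":[0,0,0],"roll":0,"gripper":45},{"translation":[0,0,0],"roll":0,"gripper":45}]'
python3 - <<'E'
from h import *
print(to_tool([.63253,.110,.091]))
E
```

```text
time: 14.4
position: [0.6328, 0.1099, 0.1493]
tool_rot: [0.643, 0.766, -0.0, -0.0]
ft_force: [-0.7, 0.3, 0.5]
grip_width: 0.0448
grip_force: 0.0
[ 0.1 -0.2 58.3]
```

```bash
cat > potpos.py <<'E'
from h import *
c,im=snap("wrist")
h=cv2.cvtColor(im,cv2.COLOR_BGR2HSV);m=((h[...,0]>18)&(h[...,0]<35)&(h[...,1]>130)).astype(np.uint8);m[235:]=0
n,l,st,ce=cv2.connectedComponentsWithStats(m);i=1+st[1:,4].argmax();x,y,w,hh=st[i,:4];print(st[i])
P=atz(c,x+w/2,y+hh/2,.1);print("pot",P); P[2]=.08; print(to_tool(P))
p=(st[:,4]>0)
h2=((h[...,0]>135)&(h[...,0]<168)&(h[...,1]>90))[230:310,240:320].sum();print("purple in grip",h2)
E
python3 -m creep '[{"translation":[0,0,20],"roll":0,"gripper":45},{"translation":[0,0,40],"roll":0,"gripper":45},{"translation":[0,0,58],"roll":0,"gripper":45},{"translation":[0,0,58],"roll":0,"gripper":30},{"translation":[0,0,58],"roll":0,"gripper":15}]' 30 >/dev/null
python3 -m creep '[{"translation":[0,0,0],"roll":0,"gripper":15},{"translation":[0,0,0],"roll":0,"gripper":15},{"translation":[0,0,0],"roll":0,"gripper":15},{"translation":[0,0,0],"roll":0,"gripper":15}]'
python3 -m creep '[{"translation":[0,0,-5],"roll":0,"gripper":15},{"translation":[0,0,-12],"roll":0,"gripper":15},{"translation":[0,0,-25],"roll":0,"gripper":15},{"translation":[0,0,-50],"roll":0,"gripper":15},{"translation":[0,0,-85],"roll":0,"gripper":15}]'
python3 -m creep '[{"translation":[0,-20,-30],"roll":0,"gripper":15},{"translation":[0,-50,-55],"roll":0,"gripper":15},{"translation":[0,-85,-80],"roll":0,"gripper":15},{"translation":[0,-120,-90],"roll":0,"gripper":15},{"translation":[0,-146,-90],"roll":0,"gripper":15}]' >/dev/null
python3 -m creep '[{"translation":[10,0,0],"roll":0,"gripper":15},{"translation":[10,0,0],"roll":0,"gripper":15},{"translation":[10,0,0],"roll":0,"gripper":15}]'
python3 potpos.py
```

```text
time: 15.15
position: [0.6343, 0.1103, 0.0925]
tool_rot: [0.642, 0.766, 0.001, 0.001]
ft_force: [-0.6, 1.3, 4.2]
grip_width: 0.0235
grip_force: 30.0
time: 15.57
position: [0.6318, 0.1095, 0.1755]
tool_rot: [0.642, 0.766, -0.002, -0.002]
ft_force: [-0.0, -0.3, 0.4]
grip_width: 0.0238
grip_force: 30.0
time: 16.23
position: [0.4891, 0.0944, 0.2673]
tool_rot: [0.642, 0.767, 0.001, 0.001]
ft_force: [0.2, -0.1, 0.5]
grip_width: 0.0235
grip_force: 30.0
[  207     0   135   125 13257]
pot [0.46701764 0.2083595  0.1       ]
[116.5  -2.8 186.7]
purple in grip 1199
```

```bash
python3 -m creep '[{"translation":[40,-1,0],"roll":0,"gripper":15},{"translation":[80,-2,10],"roll":0,"gripper":15},{"translation":[120,-3,40],"roll":0,"gripper":15},{"translation":[132,-3,80],"roll":0,"gripper":15},{"translation":[132,-3,110],"roll":0,"gripper":15}]' >/dev/null
python3 -m creep '[{"translation":[0,0,30],"roll":0,"gripper":15},{"translation":[0,0,55],"roll":0,"gripper":15},{"translation":[0,0,75],"roll":0,"gripper":15},{"translation":[0,0,75],"roll":0,"gripper":15},{"translation":[0,0,75],"roll":0,"gripper":45}]' 
python3 -m creep '[{"translation":[0,0,0],"roll":0,"gripper":45},{"translation":[0,0,0],"roll":0,"gripper":45},{"translation":[0,0,0],"roll":0,"gripper":45},{"translation":[0,0,-30],"roll":0,"gripper":45},{"translation":[0,0,-65],"roll":0,"gripper":45}]' 
python3 - <<'E'
from h import *
for P in([.65692,-.0257,.15],[.64025,.0652,.15]):print(to_tool(P))
E
```

```text
time: 17.12
position: [0.4626, 0.2237, 0.0795]
tool_rot: [0.642, 0.766, -0.001, -0.001]
ft_force: [-0.7, 0.3, 0.2]
grip_width: 0.0257
grip_force: 0.0
time: 17.53
position: [0.4607, 0.2232, 0.1455]
tool_rot: [0.642, 0.766, -0.002, -0.001]
ft_force: [0.1, -0.2, 0.3]
grip_width: 0.0442
grip_force: 0.0
[-279.4  149.8   -5.1]
[-186.9  149.2   -5.1]
```

Cap at (0.640, 0.065).

```bash
python3 -m creep '[{"translation":[-31,25,-3],"roll":0,"gripper":45},{"translation":[-62,50,-3],"roll":0,"gripper":45},{"translation":[-93,75,-3],"roll":0,"gripper":45},{"translation":[-125,100,-3],"roll":0,"gripper":45},{"translation":[-156,125,-3],"roll":0,"gripper":45}]' >/dev/null
python3 -m creep '[{"translation":[-31,24,0],"roll":0,"gripper":45},{"translation":[-31,24,0],"roll":0,"gripper":45},{"translation":[-31,24,0],"roll":0,"gripper":45},{"translation":[-31,24,0],"roll":0,"gripper":45}]'
python3 - <<'E'
from h import *
print(to_tool([.64025,.0652,.091]))
E
```

```text
time: 18.28
position: [0.6407, 0.0656, 0.1494]
tool_rot: [0.643, 0.766, -0.0, -0.0]
ft_force: [-0.5, 0.2, -0.8]
grip_width: 0.045
grip_force: 0.0
[-0.4 -0.5 58.4]
```

```bash
python3 -m creep '[{"translation":[0,0,20],"roll":0,"gripper":45},{"translation":[0,0,40],"roll":0,"gripper":45},{"translation":[0,0,58],"roll":0,"gripper":45},{"translation":[0,0,58],"roll":0,"gripper":30},{"translation":[0,0,58],"roll":0,"gripper":15}]' 30 >/dev/null
python3 -m creep '[{"translation":[0,0,0],"roll":0,"gripper":15},{"translation":[0,0,0],"roll":0,"gripper":15},{"translation":[0,0,0],"roll":0,"gripper":15},{"translation":[0,0,0],"roll":0,"gripper":15}]'
python3 -m creep '[{"translation":[0,0,-5],"roll":0,"gripper":15},{"translation":[0,0,-12],"roll":0,"gripper":15},{"translation":[0,0,-25],"roll":0,"gripper":15},{"translation":[0,0,-50],"roll":0,"gripper":15},{"translation":[0,0,-85],"roll":0,"gripper":15}]'
python3 -m creep '[{"translation":[6,-20,-30],"roll":0,"gripper":15},{"translation":[15,-50,-55],"roll":0,"gripper":15},{"translation":[28,-83,-80],"roll":0,"gripper":15},{"translation":[40,-115,-90],"roll":0,"gripper":15},{"translation":[52,-143,-90],"roll":0,"gripper":15}]' >/dev/null
python3 -m creep '[{"translation":[0,0,0],"roll":0,"gripper":15},{"translation":[0,0,0],"roll":0,"gripper":15},{"translation":[0,0,0],"roll":0,"gripper":15}]'
python3 potpos.py
```

```text
time: 19.03
position: [0.6422, 0.066, 0.0924]
tool_rot: [0.642, 0.766, 0.001, 0.001]
ft_force: [-0.2, 0.8, 4.5]
grip_width: 0.024
grip_force: 30.0
time: 19.45
position: [0.6395, 0.0654, 0.1754]
tool_rot: [0.642, 0.766, -0.002, -0.002]
ft_force: [0.5, 0.3, -0.5]
grip_width: 0.0242
grip_force: 30.0
time: 20.12
position: [0.4926, 0.0916, 0.2674]
tool_rot: [0.642, 0.766, 0.001, 0.002]
ft_force: [-0.2, -0.4, -0.6]
grip_width: 0.0237
grip_force: 30.0
[  204     0   135   121 12250]
pot [0.46776345 0.20673856 0.1       ]
[118.1  -5.4 186.8]
purple in grip 1330
```

```bash
python3 -m creep '[{"translation":[40,-2,0],"roll":0,"gripper":15},{"translation":[80,-5,10],"roll":0,"gripper":15},{"translation":[110,-6,40],"roll":0,"gripper":15},{"translation":[110,-6,80],"roll":0,"gripper":15},{"translation":[110,-6,110],"roll":0,"gripper":15}]' >/dev/null
python3 -m creep '[{"translation":[0,0,30],"roll":0,"gripper":15},{"translation":[0,0,55],"roll":0,"gripper":15},{"translation":[0,0,70],"roll":0,"gripper":15},{"translation":[0,0,70],"roll":0,"gripper":15},{"translation":[0,0,70],"roll":0,"gripper":45}]' 
python3 -m creep '[{"translation":[0,0,0],"roll":0,"gripper":45},{"translation":[0,0,0],"roll":0,"gripper":45},{"translation":[0,0,0],"roll":0,"gripper":45},{"translation":[0,0,-30],"roll":0,"gripper":45},{"translation":[0,0,-65],"roll":0,"gripper":45}]' 
python3 - <<'E'
from h import *
for P in([.65692,-.0257,.15],):print(to_tool(P))
E
```

```text
time: 21.0
position: [0.4673, 0.1989, 0.0847]
tool_rot: [0.643, 0.766, -0.001, -0.001]
ft_force: [0.1, -0.4, 1.1]
grip_width: 0.026
grip_force: 0.0
time: 21.42
position: [0.4649, 0.1987, 0.1504]
tool_rot: [0.642, 0.766, -0.002, -0.002]
ft_force: [0.8, 0.8, -0.4]
grip_width: 0.0443
grip_force: 0.0
[-254.4  149.9   -0.3]
```

```bash
python3 -m creep '[{"translation":[-33,20,0],"roll":0,"gripper":45},{"translation":[-66,40,0],"roll":0,"gripper":45},{"translation":[-99,60,0],"roll":0,"gripper":45},{"translation":[-132,80,0],"roll":0,"gripper":45},{"translation":[-165,100,0],"roll":0,"gripper":45}]' >/dev/null
python3 -m creep '[{"translation":[-33,20,0],"roll":0,"gripper":45},{"translation":[-66,40,0],"roll":0,"gripper":45},{"translation":[-89,50,0],"roll":0,"gripper":45},{"translation":[-89,50,0],"roll":0,"gripper":45},{"translation":[-89,50,0],"roll":0,"gripper":45}]'
python3 - <<'E'
from h import *
print(to_tool([.65692,-.0257,.091]))
E
```

```text
time: 22.25
position: [0.6592, -0.0264, 0.1517]
tool_rot: [0.643, 0.766, 0.0, 0.001]
ft_force: [0.3, 0.4, -1.0]
grip_width: 0.0449
grip_force: 0.0
[ 1.1 -2.3 60.7]
```

```bash
python3 -m creep '[{"translation":[0,-1,20],"roll":0,"gripper":45},{"translation":[0,-2,40],"roll":0,"gripper":45},{"translation":[0,-2,59],"roll":0,"gripper":45},{"translation":[0,-2,59],"roll":0,"gripper":30},{"translation":[0,-2,59],"roll":0,"gripper":15}]' 30 >/dev/null
python3 -m creep '[{"translation":[0,0,0],"roll":0,"gripper":15},{"translation":[0,0,0],"roll":0,"gripper":15},{"translation":[0,0,0],"roll":0,"gripper":15},{"translation":[0,0,0],"roll":0,"gripper":15}]'
python3 -m creep '[{"translation":[0,0,-5],"roll":0,"gripper":15},{"translation":[0,0,-12],"roll":0,"gripper":15},{"translation":[0,0,-25],"roll":0,"gripper":15},{"translation":[0,0,-50],"roll":0,"gripper":15},{"translation":[0,0,-85],"roll":0,"gripper":15}]'
python3 -m creep '[{"translation":[6,-20,-30],"roll":0,"gripper":15},{"translation":[20,-50,-55],"roll":0,"gripper":15},{"translation":[40,-75,-80],"roll":0,"gripper":15},{"translation":[65,-100,-90],"roll":0,"gripper":15},{"translation":[90,-125,-90],"roll":0,"gripper":15}]' >/dev/null
python3 -m creep '[{"translation":[25,-10,0],"roll":0,"gripper":15},{"translation":[50,-18,-15],"roll":0,"gripper":15},{"translation":[50,-18,-25],"roll":0,"gripper":15},{"translation":[50,-18,-25],"roll":0,"gripper":15},{"translation":[50,-18,-25],"roll":0,"gripper":15}]'
python3 potpos.py
```

```text
time: 23.0
position: [0.6574, -0.0248, 0.0936]
tool_rot: [0.642, 0.766, 0.001, 0.001]
ft_force: [0.1, 1.5, 4.2]
grip_width: 0.0238
grip_force: 30.0
time: 23.42
position: [0.654, -0.025, 0.1755]
tool_rot: [0.642, 0.766, -0.002, -0.003]
ft_force: [-0.1, 0.3, 0.7]
grip_width: 0.0238
grip_force: 30.0
time: 24.25
position: [0.4915, 0.0876, 0.2931]
tool_rot: [0.642, 0.767, 0.0, 0.001]
ft_force: [-0.4, -0.2, -0.6]
grip_width: 0.0238
grip_force: 30.0
[  211     0   125   117 10352]
pot [0.4668497  0.20854302 0.1       ]
[123.8  -3.1 212.2]
purple in grip 1432
```

```bash
python3 -m creep '[{"translation":[40,-1,0],"roll":0,"gripper":15},{"translation":[80,-2,15],"roll":0,"gripper":15},{"translation":[115,-3,40],"roll":0,"gripper":15},{"translation":[127,-3,75],"roll":0,"gripper":15},{"translation":[127,-3,115],"roll":0,"gripper":15}]' >/dev/null
python3 -m creep '[{"translation":[0,0,35],"roll":0,"gripper":15},{"translation":[0,0,65],"roll":0,"gripper":15},{"translation":[0,0,90],"roll":0,"gripper":15},{"translation":[0,0,90],"roll":0,"gripper":15},{"translation":[0,0,90],"roll":0,"gripper":45}]' 
python3 -m creep '[{"translation":[0,0,0],"roll":0,"gripper":45},{"translation":[0,0,0],"roll":0,"gripper":45},{"translation":[0,0,0],"roll":0,"gripper":45},{"translation":[0,0,-30],"roll":0,"gripper":45},{"translation":[0,0,-70],"roll":0,"gripper":45}]' 
python3 -m creep '[{"translation":[-30,0,-30],"roll":0,"gripper":45},{"translation":[-60,0,-60],"roll":0,"gripper":45},{"translation":[-90,0,-90],"roll":0,"gripper":45},{"translation":[-130,0,-130],"roll":0,"gripper":60},{"translation":[-170,0,-150],"roll":0,"gripper":60}]'  >/dev/null
python3 -m creep '[{"translation":[0,0,0],"roll":0,"gripper":60},{"translation":[0,0,0],"roll":0,"gripper":60},{"translation":[0,0,0],"roll":0,"gripper":60}]'
python3 - <<'E'
from h import *
c,im=snap("wrist","w9.png")
h=cv2.cvtColor(im,cv2.COLOR_BGR2HSV);m=((h[...,0]>18)&(h[...,0]<35)&(h[...,1]>130)).astype(np.uint8);m[235:]=0
n,l,st,ce=cv2.connectedComponentsWithStats(m);i=1+st[1:,4].argmax();x,y,w,hh=st[i,:4];print(st[i],atz(c,x+w/2,y+hh/2,.1))
print(to_tool([.4796,-.33,.2]),to_tool([.4796,-.222,.2]))
E
```

```text
time: 25.13
position: [0.4654, 0.2113, 0.0852]
tool_rot: [0.643, 0.766, -0.002, -0.001]
ft_force: [-0.2, 0.2, -0.2]
grip_width: 0.026
grip_force: 0.0
time: 25.55
position: [0.4642, 0.2117, 0.1562]
tool_rot: [0.642, 0.766, -0.002, -0.002]
ft_force: [0.8, -0.2, 1.0]
grip_width: 0.0443
grip_force: 0.0
time: 26.22
position: [0.4922, 0.0614, 0.2971]
tool_rot: [0.643, 0.766, 0.0, 0.0]
ft_force: [-0.8, 0.1, 0.1]
grip_width: 0.0589
grip_force: 0.0
[ 215    0  125   96 7688] [0.46929031 0.19301663 0.1       ]
[-383.9  -80.5   96.1] [-277.6  -61.6   96.2]
```

View pics/w9.png

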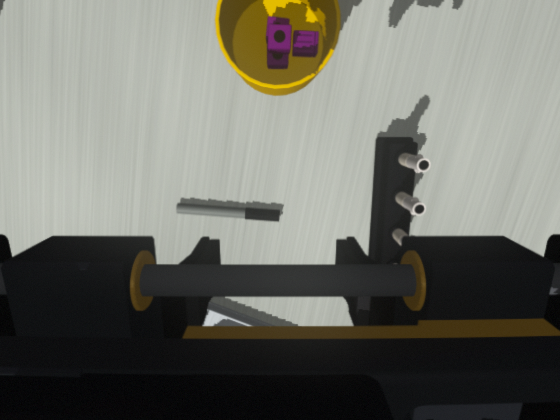

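The pot holds the plum caps, the visible tubes are bare, and the pen is untouched at (230,211). Next I fetch the lid.

```bash
python3 -m creep '[{"translation":[-40,-9,0],"roll":0,"gripper":60},{"translation":[-80,-18,0],"roll":0,"gripper":60},{"translation":[-120,-27,0],"roll":0,"gripper":60},{"translation":[-160,-36,0],"roll":0,"gripper":60},{"translation":[-200,-45,0],"roll":0,"gripper":60}]' >/dev/null
python3 -m creep '[{"translation":[-40,-9,20],"roll":0,"gripper":60},{"translation":[-78,-17,40],"roll":0,"gripper":60},{"translation":[-78,-17,80],"roll":0,"gripper":60},{"translation":[-78,-17,120],"roll":0,"gripper":60},{"translation":[-78,-17,150],"roll":0,"gripper":60}]' >/dev/null
python3 -m creep '[{"translation":[0,0,20],"roll":0,"gripper":60},{"translation":[0,0,20],"roll":0,"gripper":60},{"translation":[0,0,20],"roll":0,"gripper":60}]'
python3 - <<'E'
from h import *
print(to_tool([.4797,-.223,.0465]))
c,im=snap("top","top9.png"); x=viewer.recognise("top","pot"); print(x)
x=viewer.recognise("top","cap1_mid");print(x)
cv2.imwrite("pics/c9.png",np.hstack([cv2.resize(im[215:305,135:235],(480,432),interpolation=2)]))
E
```

```text
time: 27.35
position: [0.4797, -0.2213, 0.125]
tool_rot: [0.642, 0.767, -0.0, -0.002]
ft_force: [-0.8, 0.1, 0.2]
grip_width: 0.0598
grip_force: 0.0
[-2.  -0.  78.5]
[{'bbox': [156.8, 231.9, 64.1, 56.9], 'p': 0.86}]
[{'bbox': [183.2, 240.8, 11.0, 16.2], 'p': 0.57}, {'bbox': [308.2, 133.5, 12.3, 13.9], 'p': 0.46}]
```

View pics/c9.png

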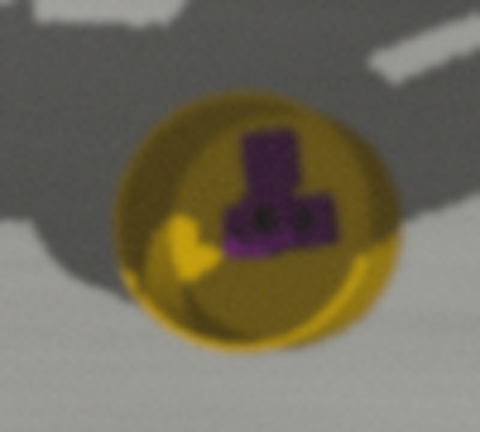

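```bash
python3 -m creep '[{"translation":[-2,0,30],"roll":0,"gripper":60},{"translation":[-2,0,55],"roll":0,"gripper":60},{"translation":[-2,0,70],"roll":0,"gripper":60},{"translation":[-2,0,78],"roll":0,"gripper":60},{"translation":[-2,0,78],"roll":0,"gripper":60}]' 25 
python3 -m creep '[{"translation":[0,0,0],"roll":0,"gripper":15},{"translation":[0,0,0],"roll":0,"gripper":15},{"translation":[0,0,0],"roll":0,"gripper":15},{"translation":[0,0,0],"roll":0,"gripper":15},{"translation":[0,0,0],"roll":0,"gripper":15}]'
python3 -m creep '[{"translation":[0,0,0],"roll":0,"gripper":15},{"translation":[0,0,0],"roll":0,"gripper":15},{"translation":[0,0,0],"roll":0,"gripper":15}]'
python3 -c "
from h import *
print(atz(cam('top'),186,260.8,.1))"
```

```text
time: 27.92
position: [0.4809, -0.2251, 0.0484]
tool_rot: [0.642, 0.766, -0.0, -0.0]
ft_force: [0.4, 0.7, -0.1]
grip_width: 0.0602
grip_force: 0.0
time: 28.33
position: [0.4812, -0.2255, 0.0493]
tool_rot: [0.642, 0.766, 0.0, 0.001]
ft_force: [0.5, -0.6, 0.4]
grip_width: 0.0345
grip_force: 0.0
time: 28.58
position: [0.4808, -0.2253, 0.0488]
tool_rot: [0.642, 0.766, -0.0, 0.0]
ft_force: [0.5, -0.0, 3.2]
grip_width: 0.0214
grip_force: 25.0
[0.46446881 0.21139801 0.1       ]
```

```bash
python3 -m creep '[{"translation":[0,0,-10],"roll":0,"gripper":15},{"translation":[0,0,-30],"roll":0,"gripper":15},{"translation":[0,0,-65],"roll":0,"gripper":15},{"translation":[0,0,-105],"roll":0,"gripper":15},{"translation":[0,0,-145],"roll":0,"gripper":15}]' 30
python3 -m creep '[{"translation":[20,4,-40],"roll":0,"gripper":15},{"translation":[50,10,-65],"roll":0,"gripper":15},{"translation":[85,17,-75],"roll":0,"gripper":15},{"translation":[122,24,-75],"roll":0,"gripper":15},{"translation":[160,32,-75],"roll":0,"gripper":15}]' >/dev/null
python3 -m creep '[{"translation":[38,8,0],"roll":0,"gripper":15},{"translation":[76,16,0],"roll":0,"gripper":15},{"translation":[105,24,0],"roll":0,"gripper":15},{"translation":[120,26,0],"roll":0,"gripper":15},{"translation":[120,26,0],"roll":0,"gripper":15}]' >/dev/null
python3 -m creep '[{"translation":[0,0,0],"roll":0,"gripper":15},{"translation":[0,0,0],"roll":0,"gripper":15},{"translation":[0,0,0],"roll":0,"gripper":15}]'
python3 - <<'E'
from h import *
c,im=snap("wrist","w10.png")
h=cv2.cvtColor(im,cv2.COLOR_BGR2HSV);m=((h[...,0]>18)&(h[...,0]<35)&(h[...,1]>130)).astype(np.uint8);m[235:]=0
n,l,st,ce=cv2.connectedComponentsWithStats(m);i=1+st[1:,4].argmax();x,y,w,hh=st[i,:4];print(st[i],atz(c,x+w/2,y+hh/2,.1))
E
```

```text
time: 29.0
position: [0.4798, -0.2246, 0.1948]
tool_rot: [0.642, 0.766, -0.0, -0.001]
ft_force: [1.1, -0.1, -2.3]
grip_width: 0.0213
grip_force: 30.0
time: 30.08
position: [0.4889, 0.0595, 0.2686]
tool_rot: [0.643, 0.766, -0.0, 0.0]
ft_force: [0.6, -0.2, -1.9]
grip_width: 0.0216
grip_force: 30.0
[ 213    0  139   93 7663] [0.47090463 0.1875508  0.1       ]
```

View pics/w10.png

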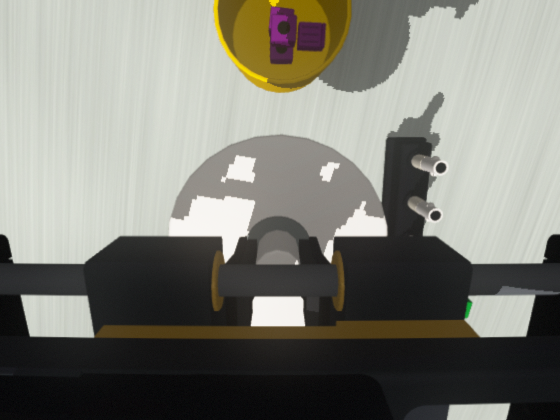

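```bash
python3 - <<'E'
from h import *
c=cam("wrist")
print(atz(c,283,14,.1),atz(c,283,82,.1),atz(c,214,12,.1),atz(c,352,12,.1))
# fit: project rim circle radius .058 vs observed for candidates
im=cv2.imread("pics/w10.png")
for P in([.4655,.2125],[.467,.2125],[.465,.211]):
    q=np.array([proj(c,[P[0]+.058*np.cos(a),P[1]+.058*np.sin(a),.1]) for a in np.linspace(0,2*np.pi,72)])
    print(P,q[:,0].min().round(1),q[:,0].max().round(1),q[:,1].max().round(1))
h=cv2.cvtColor(im,cv2.COLOR_BGR2HSV);m=((h[...,0]>18)&(h[...,0]<35)&(h[...,1]>130))
print([(r,np.where(m[r])[0][[0,-1]]) for r in(0,5,10,20,30)])
l=[np.linalg.norm(1)]
# held lid front rim
zf=.2686-.0445+.016; print("lid front",atz(c,278,135,zf), "left/right",atz(c,168,232,zf),atz(c,389,232,zf))
print(to_tool([.466,.2125,.19]))
E
```

```text
[0.46696271 0.21252815 0.1       ] [0.47652354 0.15923973 0.1       ] [0.40994427 0.20424306 0.1       ] [0.52340327 0.22425732 0.1       ]
[0.4655, 0.2125] 211.8 350.7 86.4
[0.467, 0.2125] 213.6 352.4 86.7
[0.465, 0.211] 211.0 349.7 88.0
[(0, array([214, 350])), (5, array([214, 351])), (10, array([214, 351])), (20, array([215, 350])), (30, array([217, 348]))]
lid front [0.4787781  0.12013679 0.2401    ] left/right [0.42961034 0.05997469 0.2401    ] [0.54609158 0.08044022 0.2401    ]
[154.8   3.8  78.5]
```

The pot rim is centred near (283,14), about (0.4665, 0.2135). The lid is level.

```bash
python3 -m creep '[{"translation":[35,1,0],"roll":0,"gripper":15},{"translation":[75,2,0],"roll":0,"gripper":15},{"translation":[115,3,0],"roll":0,"gripper":15},{"translation":[145,4,15],"roll":0,"gripper":15},{"translation":[156,4,40],"roll":0,"gripper":15}]' >/dev/null
python3 -m creep '[{"translation":[0,0,30],"roll":0,"gripper":15},{"translation":[0,0,55],"roll":0,"gripper":15},{"translation":[0,0,70],"roll":0,"gripper":15},{"translation":[0,0,70],"roll":0,"gripper":15},{"translation":[0,0,70],"roll":0,"gripper":15}]'
python3 - <<'E'
from h import *
print(to_tool([.4665,.2135,.1345]))
E
```

```text
time: 30.97
position: [0.4657, 0.214, 0.158]
tool_rot: [0.643, 0.766, -0.001, -0.001]
ft_force: [0.3, -0.3, -1.0]
grip_width: 0.0215
grip_force: 30.0
[-0.7  0.7 23.5]
```

```bash
python3 -m creep '[{"translation":[0,0,6],"roll":0,"gripper":15},{"translation":[0,0,11],"roll":0,"gripper":15},{"translation":[0,0,15],"roll":0,"gripper":15},{"translation":[0,0,17],"roll":0,"gripper":15},{"translation":[0,0,17],"roll":0,"gripper":15}]'
python3 -m creep '[{"translation":[0,0,1.5],"roll":0,"gripper":15},{"translation":[0,0,3],"roll":0,"gripper":15},{"translation":[0,0,4.5],"roll":0,"gripper":15},{"translation":[0,0,4.5],"roll":0,"gripper":15}]'
python3 - <<'E'
from h import *
c,im=snap("scene","s11.png"); cv2.imwrite("pics/c11.png",cv2.resize(im[110:280,200:490],(797,467),interpolation=2))
E
```

```text
time: 31.38
position: [0.4655, 0.2148, 0.1414]
tool_rot: [0.642, 0.766, -0.0, -0.0]
ft_force: [0.1, 0.1, -1.8]
grip_width: 0.0212
grip_force: 30.0
time: 31.72
position: [0.4655, 0.2149, 0.1369]
tool_rot: [0.642, 0.766, -0.0, -0.0]
ft_force: [0.1, -1.9, -1.8]
grip_width: 0.0214
grip_force: 30.0
```

View pics/c11.png

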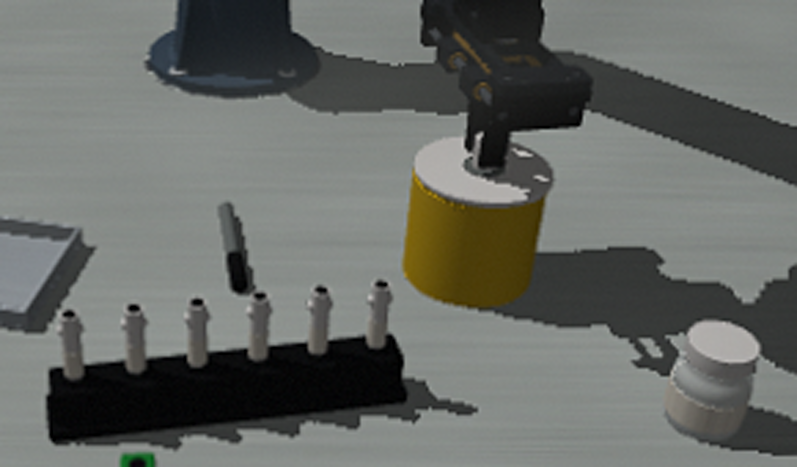

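All six tubes are open and the lid is in the mouth of the pot. I'll lower the last 2 mm and release.

```bash
python3 -m creep '[{"translation":[0,0,1],"roll":0,"gripper":15},{"translation":[0,0,2],"roll":0,"gripper":15},{"translation":[0,0,2],"roll":0,"gripper":15}]'
python3 -m creep '[{"translation":[0,0,0],"roll":0,"gripper":30},{"translation":[0,0,0],"roll":0,"gripper":50},{"translation":[0,0,0],"roll":0,"gripper":60},{"translation":[0,0,0],"roll":0,"gripper":60},{"translation":[0,0,0],"roll":0,"gripper":60}]'
python3 -m creep '[{"translation":[0,0,0],"roll":0,"gripper":60},{"translation":[0,0,-10],"roll":0,"gripper":60},{"translation":[0,0,-30],"roll":0,"gripper":60},{"translation":[0,0,-65],"roll":0,"gripper":60},{"translation":[0,0,-100],"roll":0,"gripper":60}]' >/dev/null
python3 -m creep '[{"translation":[-30,0,-20],"roll":0,"gripper":60},{"translation":[-65,0,-40],"roll":0,"gripper":60},{"translation":[-100,0,-40],"roll":0,"gripper":60},{"translation":[-140,0,-40],"roll":0,"gripper":60},{"translation":[-180,0,-40],"roll":0,"gripper":60}]' >/dev/null
python3 -m creep '[{"translation":[0,0,0],"roll":0,"gripper":60},{"translation":[0,0,0],"roll":0,"gripper":60},{"translation":[0,0,0],"roll":0,"gripper":60}]'
python3 - <<'E'
from h import *
c,im=snap("scene","s12.png"); d,im2=snap("wrist")
a=cv2.resize(im[150:280,320:490],(500,382),interpolation=2); b=im2[0:382,150:440]
cv2.imwrite("pics/c12.png",np.hstack([a,b]))
E
```

```text
time: 32.02
position: [0.4656, 0.2149, 0.1349]
tool_rot: [0.642, 0.766, -0.0, -0.0]
ft_force: [0.3, -1.0, -1.5]
grip_width: 0.0211
grip_force: 30.0
time: 32.43
position: [0.4658, 0.2149, 0.1352]
tool_rot: [0.642, 0.766, 0.0, 0.0]
ft_force: [-0.1, 0.3, 0.4]
grip_width: 0.0465
grip_force: 0.0
time: 33.52
position: [0.4967, 0.0378, 0.2754]
tool_rot: [0.643, 0.766, 0.0, -0.0]
ft_force: [0.2, 0.1, -0.2]
grip_width: 0.0599
grip_force: 0.0
```

View pics/c12.png

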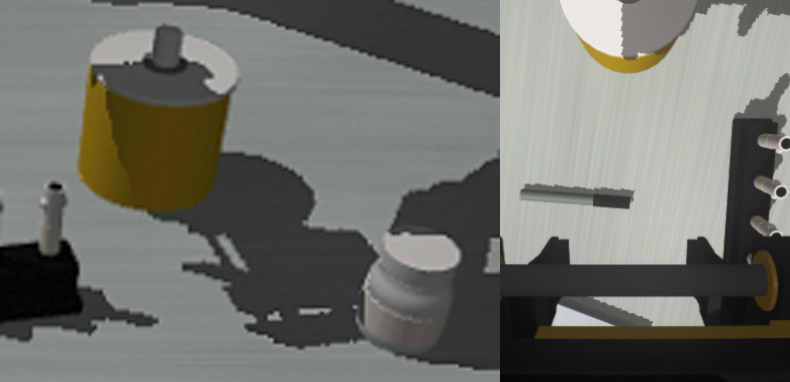

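The lid sits flush and level on the pot, the pot is upright, and the gripper is clear.

```bash
python3 -c "
from rig import hand_in
print(hand_in())"
```

```text
the job is handed in; nothing more can be done
None
```

The job is handed in, at about 34 s of the allowed 210 s: all four plum caps were pulled and dropped in the pot, the lid is back on flush, the pot is upright, and I never touched the pen, jar or tape.

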